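Open the latched sloping cover of a test console

TASK

The terminals inside the sloping-front test console have to be rewired, so open it up. Swing the latch lever on its front out towards the robot until it is well clear of the cover, then lift the cover, which has a bar handle, without pressing on the clear window behind the bar, until it stands open at about a right angle to the way it lay, or further, and let go of it. Leave the multimeter, parts box, breadboard and bottle where they are.

Things in the scene. Friction and masses are not known exactly. Their poses are not given: they have to be found in the camera images.
- console: Test console: beige steel box screwed to the bench, 220 mm wide (y), 190 deep (x), its cover sloping 40 degrees down towards the robot. Origin: centre of its underside; x points from the low front to the high back, y along its width, z up. Front wall (x = -95 mm) 65 mm high; back 182 mm high with a 50 mm deep flat strip on top bearing 6 mm high sockets. Foot flanges 18 mm wide at both sides.
- lid (a joint): Angle of the cover in rad: 0 shut on the slope, growing as its lower edge rises; stop at 1.75. The hinge is stiff: the cover stays at any angle where it is left, and raising it takes about 5 to 9 N at the handle, square to the cover. While the latch is hooked the cover cannot be raised.
- lid_hinge (a point): Mid-width point of the cover's hinge line, at the top of the slope (console frame x = +45, y = 0, z = 182 mm). Its axes turn with the cover: x up the slope from the lower edge to the hinge, y along the hinge line (the console's y), z out of the outer face. Opening turns the cover about +y. The cover is a 3 mm sheet, 182 mm from hinge to lower edge, 218 mm wide.
- lid_handle (a point): Middle of the cover's pull handle: round steel bar, 12 mm diameter, 152 mm long, parallel to the hinge line, on two round posts (10 mm) at 70 mm either side of the middle. In the axes of lid_hinge (its own axes too) it lies at x = -107.5, y = 0, z = +23 mm: bar centre 20 mm off the cover's outer face (14 mm clear beneath the bar), 75 mm up the slope from the lower edge.
- latch (a joint): Angle of the latch lever in rad: about 0 hooked (the lever stands upright before the low front wall), growing as its top swings out and down towards the robot; stop at 1.5. The hook has let go of the cover by 0.4; well clear means about 0.9 or more. The pin is stiff: the lever stays where it is left, and pulling it takes about 2 to 3 N at its top.
- latch_hinge (a point): Middle of the pin of the latch lever, in a bracket on the front wall (console frame x = -120, y = 0, z = 35 mm). Its axes turn with the lever: z along the lever from pin to top, y along the pin (the console's y), x out of its inner face, towards the cover when hooked. Opening turns the lever about -y.
- latch_tip (a point): Middle of the rolled finger grip at the top of the latch lever: round edge, 12 mm diameter, 44 mm long, parallel to the pin; in the axes of latch_hinge (its own too) at x = -2, z = 82 mm. Below it the lever is a steel plate 44 mm wide, 4 mm thick, with a hook on its inner face 28 to 42 mm from the pin, 16 mm deep. Behind the grip about 50 mm are free to the cover's handle.
- meter: Hand multimeter, dark grey, lying on the bench, 185 x 88 x 54 mm, origin under its centre. Leave alone.
- parts_box: Shallow clear-grey compartment box with a lid, 190 x 114 x 34 mm, origin under its centre. Leave alone.
- breadboard: White breadboard strips on a blue base plate, 190 x 120 x 20 mm, origin under its centre. Leave alone.
- bottle: White bottle with black cap, 60 mm diameter, 150 mm high, origin under its centre. Leave alone.
- window (a point): The clear plastic window set flush in the middle of the cover, under the handle bar, 116 mm wide, 125 mm along the slope, 3 mm thick, 30 mm below the hinge line. This point: middle of its outer face; axes those of lid_hinge. It may be brushed, but not pressed with more than 15 N. An upright gripper's rear finger would meet it; fingers held square to the slope clear it.

How it is judged:
On the way, in this order (a step that is already met when the one before it is completed fails the run):
1. the latch lever is swung clear of the cover, which is still shut (value of joint latch above 0.8 rad and value of joint lid below 0.1 rad), for 0.2 s.
2. the cover is raised (value of joint lid above 1.3 rad), for 0.2 s.
At the end, for the whole second after the job is handed in: The cover stands still, open by more than 1.3 rad (75 degrees), the latch lever is swung out by more than 0.8 rad (46 degrees), and the multimeter, parts box, breadboard and bottle are within 30 mm of where they were (value of joint lid above 1.3 rad and value of joint latch above 0.8 rad and velocity of joint lid between -0.05 and 0.05 rad/s and distance of each of meter, parts_box, breadboard, bottle from where it was at the start of the episode below 0.03 m); the robot touches nothing.
It fails at once if the multimeter, parts box, breadboard or bottle is pushed more than 30 mm or the bottle is tipped over (distance of any of meter, parts_box, breadboard, bottle from where it was at the start of the episode above 0.03 m or angle between bottle's own z axis and vertical above 0.5 rad).
It fails at once if the fingers press on the clear window with more than 15 N (contact force between the fingers and lid_c7 above 15 N).
It also fails if it takes over 46 s, if anything falls off the work surface, if the arm or the gripper's body presses on something with over 40 N, if the wrist force passes 120 N, or if a joint passes its speed limit or range.

ROBOT

A 7-joint arm with a two-finger parallel gripper is mounted at the origin on the work surface. World frame = base frame: x ahead of the robot, y to its left, z up, the work surface at z = 0. Lengths are in m, angles in rad, forces in N, time in s.
With the tool pointing down it reaches from about 0.425 to 0.875 m from the base axis. Payload 4.7 kg.
Tool frame: the origin (TCP) lies at the very end of the fingers, on their centre line; the grasp point (between the pads) lies 19 mm behind it; z points along the fingers, y is the line along which they close (so a half turn about z gives the same grasp; the last joint's range is limited). The gripper opens to 87 mm and grips with 3 to 60 N. Pads are 19 mm wide; open, the fingers measure 117 mm over their backs; the gripper's body (75 mm by 190 mm) begins 51 mm behind the grasp point.
Start: joints at [-1.142, 0.321, -0.07, 1.45, 0.023, 1.371, -0.057], TCP at [0.262, 0.595, 0.223] pointing down, gripper open.
Joint ranges: [-2.86, 2.86], [-0.3, 2.09], [-1.38, 1.24], [0.06, 2.45], [-1.56, 4.7], [0.09, 2.05], [-2.69, 2.69]. Speed limits (rad/s): [2.57, 2.57, 3.14, 3.14, 3.14, 3.14, 3.14].

INTERFACE

Orientations are given as a unit quaternion [x, y, z, w].
In Python, from plant import arm gives the robot as it stands. The module is installed in compiled form; this text tells all that it offers.
- The arm moves only by the tool step_arm, never from a script. Its argument "deltas" is a list of rows, each a list of 3 entries, a list of its own where there are three numbers: the turn, a rotation vector about the world's x, y, z normalised to -1 to 1, where 1 is 180 degrees, then the shift along the world's x, y, z normalised to -1 to 1, where 1 is 0.5 m, then the closure, from -1 (fully open) to 1 (shut). A call has 1 to 5 rows; each row is the pose to reach, as a shift and turn from the pose commanded when the call began, turning the shorter way round; what a row does not reach only later rows make up. A row lasts 1/12 s, in which the tool goes at most 41.7 mm and 7.16 degrees, less where a joint would pass 70% of its speed; a pose out of reach is approached as far as the arm can. A call with a number of a shift or a turn outside -1 to 1 is refused whole. A call with a gripper value outside its range is refused whole. The fingers move at their own pace and stop on an object; "grip_force" is the grip in N (left out, the last holds). Time passes only in rows, so rows that repeat a pose let the fingers close. It gives the time, the measured TCP pose, the force, the opening and the grip force at its end, in the units of the state.
- arm.observe(): the state, without advancing time (a new reading comes with each control period).
- arm.camera(name): name is "scene" or "side" or "wrist"; returns a dict with "image" (480x640x3 uint8, blue, green, red), "vertical_fov" (degrees; the focal length in pixels is half the picture's height over the tangent of half this angle, whatever the lens; pixels are square), "cx", "cy" (the principal point, pixels), "position" and "rotation" of the camera in the world. Camera axes: x right, y down, z forward; pixel columns grow to the right and rows downward; lengths in m; the calibration is good to about 2 mm. A picture is of the moment at which its call begins. There is no depth.
- arm.finish_job(): hands the job in; it is judged then, once.
The state is a dict: "time": time; "joint_pos": joint angles; "qd": joint speeds; "joint_torque": joint torques, N m; "position": TCP position; "eef_rot": TCP orientation; "contact_force": force on the tool from outside, world axes, zero at the start; "wrist_torque": the same for the moment, N m; "width": opening from 0.0 (shut) to 1.0 (fully open); "finger_force": force on a finger pad.
Only numpy, scipy, OpenCV 4.12 (cv2) and the standard library are available. Lean on these libraries where they do the work, as an engineer would, in place of code of your own. Each camera call takes 0.05 s, during which the arm holds its last target. There are 200 camera calls.

## Working session

There is one attempt and no reset: what is moved stays moved. The work goes in short steps, Python scripts to look and compute and a tool call to move; the robot and the scene stay as the last step left them, time stands still between calls to the robot, and variables do not carry over. Pictures are saved under pics/ and viewed, at most 10 in all, crops included, and the job is handed in when it is done.

Besides the shell and the picture viewer there is one more tool, called as name(argument=value, ...) on one line, values as JSON. step_arm: Moves the arm, as the interface text tells. Scaled input: -1 to 1 covers 0.5 m each way for a shift and 180 degrees each way for a turn. Its arguments: {"type":"object","properties":{"deltas":{"type":"array","items":{"type":"array"}},"grip_force":{"type":"number"}},"required":["deltas"]}

```bash
mkdir -p pics && python3 - <<'E'
from plant import arm
import cv2,pickle
s=arm.observe();print(s)
d={}
for n in("scene","side","wrist"):
    c=arm.camera(n);d[n]=c;cv2.imwrite(f"pics/{n}0.png",c["image"]);print(n,c["vertical_fov"],c["cx"],c["cy"],c["position"],c["rotation"])
pickle.dump(d,open("c0.pkl","wb"))
E
```

```text
{'time': 0.0, 'joint_pos': array([-1.14188349,  0.32185352, -0.07010822,  1.45165899,  0.02261451,
        1.37082101, -0.05692133]), 'qd': array([ 6.29977834e-04, -1.69469595e-04,  1.71692165e-03, -8.20627705e-04,
        2.71356441e-04,  9.83908930e-04,  7.97196090e-05]), 'joint_torque': array([-6.08243022e-05, -4.91285276e+01, -4.03896226e-01, -3.12534428e+01,
       -6.40179100e-02,  4.40077053e-02,  1.73795243e-04]), 'position': array([0.26177512, 0.59434833, 0.22144994]), 'eef_rot': array([ 2.05905829e-01,  9.78571324e-01, -9.65152717e-04, -1.49223808e-04]), 'contact_force': array([-0.26772438, -0.28935507,  0.16333281]), 'wrist_torque': array([-0.02665989, -0.03008283, -0.01543974]), 'finger_force': 0.0, 'width': 0.9996655959624758}
scene 52.193735672586826 326.080285393344 243.36446581907714 [ 1.16830885 -0.41028335  0.99007015] [ 0.82149874  0.44064823 -0.16768866 -0.32070153]
side 53.91376765757119 311.4126977826476 240.97612051158094 [0.39618935 0.58998071 0.80276113] [-0.11809568  0.93419743 -0.3346316   0.03674598]
wrist 61.50288323083088 326.06094167892115 238.34971220835618 [0.18836458 0.62818041 0.38538574] [0.82861027 0.54009782 0.0796329  0.12392729]
```

View pics/scene0.png

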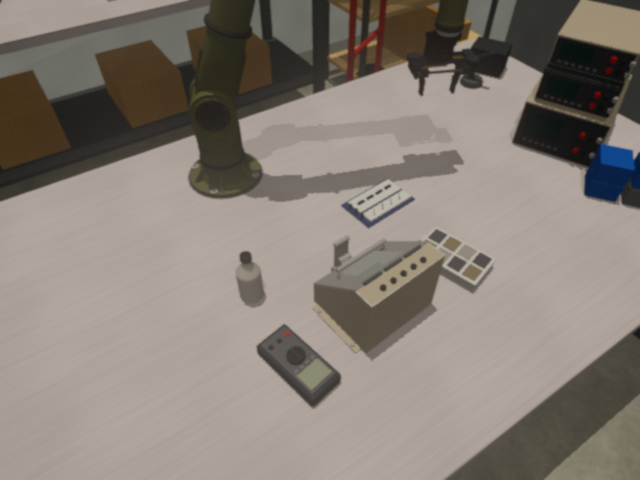

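View pics/side0.png

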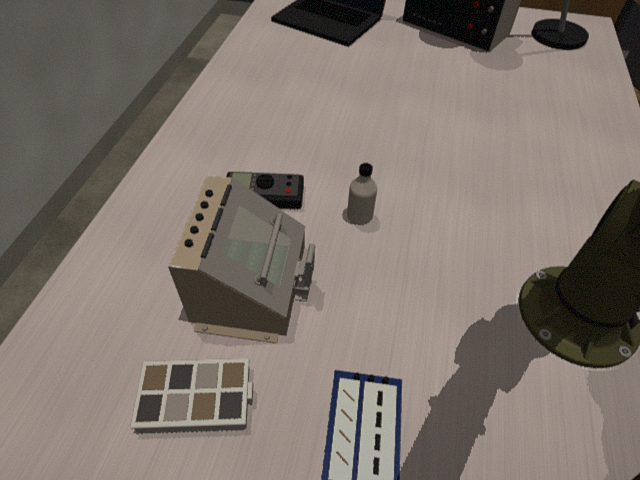

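The scene view shows the console around (380,290), with the lever at (342,250). The side view shows it at (245,265), with the lever at (308,272) and the bar running from (282,215) to (264,282). I'll enlarge both.

```bash
python3 - <<'E'
import cv2
a=cv2.imread("pics/side0.png")[165:345,160:330];b=cv2.imread("pics/scene0.png")[225:365,300:460]
cv2.imwrite("pics/sidec.png",cv2.resize(a,None,fx=3.3,fy=3.3,interpolation=cv2.INTER_CUBIC))
cv2.imwrite("pics/scenec.png",cv2.resize(b,None,fx=4,fy=4,interpolation=cv2.INTER_CUBIC))
E
```

```text
(no output)
```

View pics/sidec.png

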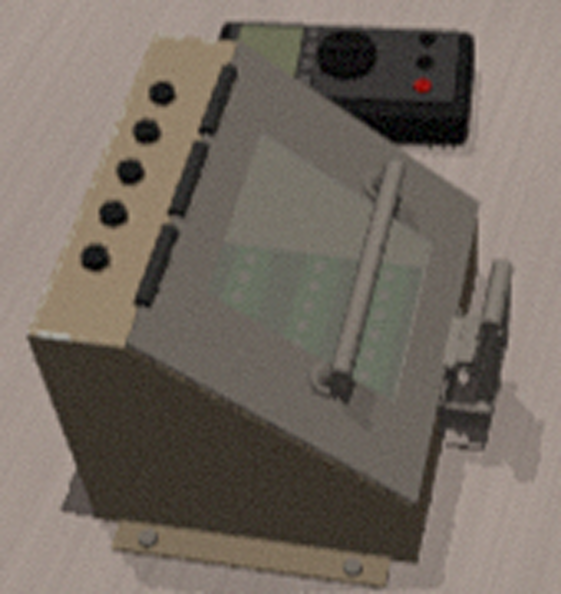

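View pics/scenec.png

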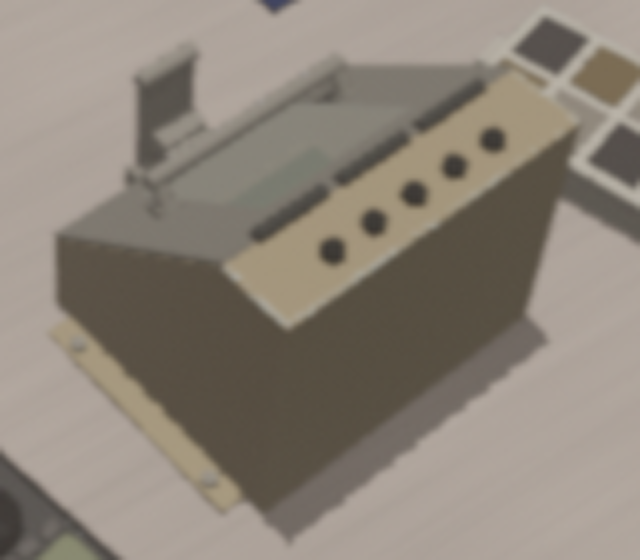

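The side crop shows the cover's lower corners at (416,500) and (478,203), the bar ends at (400,162) and (343,388), and the grip ends at (503,262) and (492,320). In the scene crop the back-top corners are at (290,325) and (578,120), and the grip ends at (140,75) and (193,48). Next I'll fit the console pose to these points.

```bash
cat >h.py <<'E'
import numpy as np,pickle
from scipy.spatial.transform import Rotation as R
from scipy.optimize import least_squares
def proj(c,P):
    q=R.from_quat(c["rotation"]).inv().apply(P-np.array(c["position"]));f=240/np.tan(np.radians(c["vertical_fov"])/2)
    return np.c_[c["cx"]+f*q[:,0]/q[:,2],c["cy"]+f*q[:,1]/q[:,2]]
s4=np.radians(40);H=np.array([.045,0,.182])
def lid(x,y,z,a=0):  # lid_hinge frame -> console
    return H+R.from_euler('y',a-s4).apply([x,y,z])
def latch(x,y,z,a=0): return np.array([-.12,0,.035])+R.from_euler('y',-a).apply([x,y,z])
def world(p,P): return R.from_euler('z',p[2]).apply(P)+[p[0],p[1],0]
E
python3 - <<'E'
from h import *
d=pickle.load(open("c0.pkl","rb"))
B=lambda x,y,z:np.array([x,y,z])/1000
S=[(B(95,110,182),30,335),(B(95,-110,182),152,38),(B(45,110,182),130,345),(B(45,-110,182),238,42),(lid(-.182,.109,.003),416,500),(lid(-.182,-.109,.003),478,203),
(lid(-.1075,-.076,.023),400,162),(lid(-.1075,.076,.023),343,388),(B(-95,110,0),415,560),(B(95,110,0),95,517),(latch(-.002,-.022,.082),503,265),(latch(-.002,.022,.082),492,320)]
C=[(B(95,-110,182),290,325),(B(95,110,182),578,120),(B(45,-110,182),225,265),(B(45,110,182),515,72),(B(95,-110,0),265,510),(B(95,110,0),527,318),(lid(-.182,-.109,.003),57,235),(B(-95,-110,0),57,303),
(lid(-.1075,-.076,.023),145,183),(lid(-.1075,.076,.023),338,63),(latch(-.002,-.022,.082),140,75),(latch(-.002,.022,.082),193,48)]
PS=np.array([a[0] for a in S]);US=(np.array([a[1:] for a in S])+.5)/3.3-.5+[160,165]
PC=np.array([a[0] for a in C]);UC=(np.array([a[1:] for a in C])+.5)/4-.5+[300,225]
def res(p,m):
    r=[]
    if m&1:r.append(proj(d["side"],world(p,PS))-US)
    if m&2:r.append(proj(d["scene"],world(p,PC))-UC)
    return np.concatenate(r).ravel()
for m in(1,2,3):
    f=least_squares(res,[.6,.2,0],args=(m,),loss='soft_l1');print(m,f.x)
print(np.round(res(f.x,3).reshape(-1,2),1))
p=f.x;np.save("p.npy",p)
for n,P in(("grip",latch(-.002,0,.082)),("pin",latch(0,0,0)),("bar",lid(-.1075,0,.023)),("hinge",H)):print(n,world(p,P[None])[0].round(4))
E
```

```text
1 [0.64402573 0.08541848 0.10525441]
2 [0.6444842  0.08575811 0.10080407]
3 [0.6441546  0.08561935 0.10363403]
[[-0.8 -0.3]
 [ 0.7 -1.8]
 [-1.2  0.5]
 [ 0.1 -0.2]
 [ 0.6  0.6]
 [ 0.5 -0.5]
 [-1.1  0.4]
 [-0.2 -4. ]
 [ 1.2  1. ]
 [ 0.8  0.7]
 [-0.6 -0.6]
 [-0.8  1.4]
 [-0.3  0.7]
 [ 0.7 -0.5]
 [-0.8  0.2]
 [-0.5 -1.5]
 [-0.1  0.8]
 [-0.2 -1.5]
 [-0.7 -0.4]
 [-0.4 -0.1]
 [ 0.5  0.1]
 [ 0.5 -1.1]
 [-0.1  2.2]
 [ 0.3  0.5]]
grip [0.5228 0.073  0.117 ]
pin [0.5248 0.0732 0.035 ]
bar [0.5923 0.0802 0.1305]
hinge [0.6889 0.0903 0.182 ]
```

The console fit is good to about 2 mm (yaw 0.104 rad). I'll close the gripper and move above the gap behind the latch grip.

step_arm(deltas=[[[0, 0, -0.022], [0.04, -0.07, 0.0], 1], [[0, 0, -0.045], [0.08, -0.14, 0.0], 1], [[0, 0, -0.067], [0.12, -0.21, 0.0], 1], [[0, 0, -0.09], [0.16, -0.28, 0.0], 1], [[0, 0, -0.112], [0.2, -0.35, 0.0], 1]], grip_force=10)

```text
time: 0.57
position: [0.3625, 0.4179, 0.2223]
eef_rot: [0.376, 0.927, -0.0, -0.0]
contact_force: [0.8, -0.6, 0.3]
width: 0.708
finger_force: 0.0
```

step_arm(deltas=[[[0, 0, -0.022], [0.04, -0.07, 0.0], 1], [[0, 0, -0.045], [0.08, -0.14, 0.0], 1], [[0, 0, -0.067], [0.12, -0.21, 0.0], 1], [[0, 0, -0.09], [0.16, -0.28, 0.0], 1], [[0, 0, -0.112], [0.2, -0.35, 0.0], 1]])

```text
time: 0.98
position: [0.4624, 0.2429, 0.2225]
eef_rot: [0.532, 0.847, 0.0, -0.0]
contact_force: [0.9, 0.0, 0.6]
width: 0.329
finger_force: 0.0
```

step_arm(deltas=[[[0, 0, -0.022], [0.04, -0.07, 0.0], 1], [[0, 0, -0.045], [0.08, -0.14, 0.0], 1], [[0, 0, -0.067], [0.12, -0.21, 0.0], 1], [[0, 0, -0.09], [0.15, -0.28, 0.0], 1], [[0, 0, -0.111], [0.184, -0.333, -0.04], 1]])

```text
time: 1.4
position: [0.5569, 0.0749, 0.2061]
eef_rot: [0.672, 0.741, 0.003, 0.002]
contact_force: [1.7, 0.0, -0.0]
width: 0.018
finger_force: 0.0
```

step_arm(deltas=[[[0, 0, 0], [0, 0, 0], 1], [[0, 0, 0], [0, 0, 0], 1], [[0, 0, 0], [0, 0, 0], 1]])

```text
time: 1.65
position: [0.5535, 0.0792, 0.2022]
eef_rot: [0.669, 0.743, -0.0, -0.001]
contact_force: [-0.2, 1.0, -0.1]
width: 0.005
finger_force: 0.0
```

```bash
python3 - <<'E'
from plant import arm
import cv2
from h import *
s=arm.observe();print(s["position"],R.from_quat(s["eef_rot"]).as_matrix()[:,1],s["joint_pos"],s["contact_force"],s["width"])
c=arm.camera("side")
im=c["image"].copy();cv2.imwrite("pics/side1.png",cv2.resize(im[130:345,160:380],None,fx=2.7,fy=2.7,interpolation=cv2.INTER_CUBIC))
E
```

```text
[0.55350159 0.07917337 0.20217049] [ 0.9945425   0.10432689 -0.00105938] [-0.57370228  0.14154073  0.42407918  1.7233113  -0.06102312  1.29066338
 -0.03191135] [-0.24980505  1.00349125 -0.12761537] 0.004636805179005711
```

View pics/side1.png

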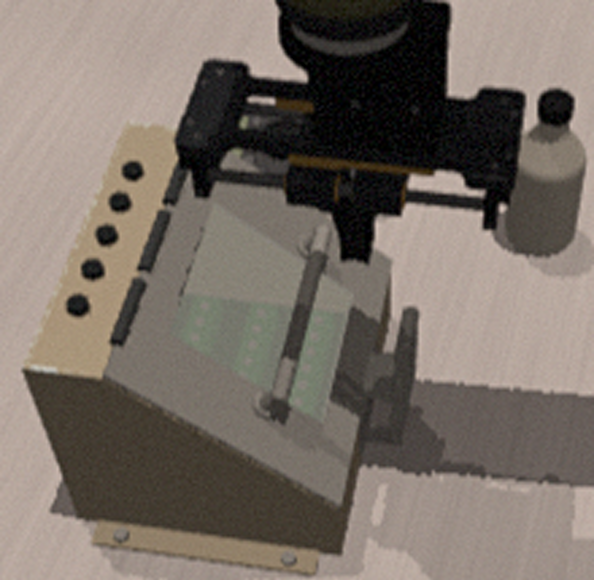

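The picture shows the closed fingers' tip at crop (352,258), above the gap between bar and lever, with the bottle at right. Next I'll check the tip calibration and where the bottle stands.

```bash
python3 - <<'E'
from h import *
d=pickle.load(open("c0.pkl","rb"));p=np.load("p.npy")
print((proj(d["side"],np.array([[.5535,.0792,.2022]]))-[160,130])*2.7)
# bottle: base centre seen side ~(362,216), scene ~(252,297)
f=lambda x:np.r_[proj(d["side"],np.array([[x[0],x[1],0],[x[0],x[1],.15]])).ravel()-[362,216,366,168],proj(d["scene"],np.array([[x[0],x[1],0],[x[0],x[1],.15]])).ravel()-[254,297,246,254]]
r=least_squares(f,[.5,-.1]);print(r.x,r.fun)
print(world(p,np.array([latch(-.002,0,.082,a)+[.021,0,0] for a in(0,.2,.4,.6,.8,1,1.2)])).round(4))
E
```

```text
[[355.68359248 248.38212274]]
[ 0.46043922 -0.14953489] [-2.47665002  0.21641933  0.03279434 -0.99128057 -1.29076133 -3.30908447
 -0.11272073  0.17896397]
[[0.5437 0.0752 0.117 ]
 [0.5275 0.0735 0.115 ]
 [0.5121 0.0719 0.1097]
 [0.498  0.0704 0.1015]
 [0.4858 0.0691 0.0907]
 [0.476  0.0681 0.0776]
 [0.4689 0.0674 0.0628]]
```

step_arm(deltas=[[[0, 0, 0], [0.001, -0.006, -0.05], 1], [[0, 0, 0], [0.002, -0.006, -0.1], 1], [[0, 0, 0], [0.002, -0.006, -0.15], 1], [[0, 0, 0], [0.002, -0.006, -0.19], 1], [[0, 0, 0], [0.002, -0.006, -0.19], 1]])

```text
time: 2.12
position: [0.5515, 0.0771, 0.1038]
eef_rot: [0.668, 0.744, -0.003, -0.002]
contact_force: [-1.0, 0.7, -0.5]
width: 0.008
finger_force: 0.0
```

step_arm(deltas=[[[0, 0, 0], [-0.01, -0.001, 0], 1], [[0, 0, 0], [-0.02, -0.002, 0], 1], [[0, 0, 0], [-0.03, -0.003, 0], 1], [[0, 0, 0], [-0.04, -0.004, -0.002], 1], [[0, 0, 0], [-0.05, -0.005, -0.004], 1]])

```text
time: 2.53
position: [0.5313, 0.0734, 0.1074]
eef_rot: [0.669, 0.743, 0.002, 0.001]
contact_force: [2.2, 0.1, 1.8]
width: 0.001
finger_force: 1.1
```

step_arm(deltas=[[[0, 0, 0], [-0.018, -0.002, -0.003], 1], [[0, 0, 0], [-0.035, -0.004, -0.007], 1], [[0, 0, 0], [-0.05, -0.005, -0.013], 1], [[0, 0, 0], [-0.063, -0.006, -0.02], 1], [[0, 0, 0], [-0.075, -0.007, -0.028], 1]])

```text
time: 2.95
position: [0.4916, 0.0691, 0.0914]
eef_rot: [0.67, 0.743, -0.0, 0.0]
contact_force: [0.6, -0.5, 3.0]
width: 0.005
finger_force: 1.3
```

step_arm(deltas=[[[0, 0, 0], [-0.013, -0.001, -0.01], 1], [[0, 0, 0], [-0.024, -0.002, -0.022], 1], [[0, 0, 0], [-0.034, -0.003, -0.034], 1], [[0, 0, 0], [-0.042, -0.004, -0.046], 1], [[0, 0, 0], [-0.042, -0.004, -0.046], 1]])

```text
time: 3.37
position: [0.4694, 0.0672, 0.0669]
eef_rot: [0.67, 0.743, -0.001, -0.001]
contact_force: [0.3, 0.0, -0.4]
width: 0.008
finger_force: 0.0
```

```bash
python3 - <<'E'
from plant import arm
import cv2
s=arm.observe();print(s["contact_force"],s["joint_pos"])
c=arm.camera("side")
cv2.imwrite("pics/side2.png",cv2.resize(c["image"][180:345,230:400],None,fx=3.4,fy=3.4,interpolation=cv2.INTER_CUBIC))
E
```

```text
[ 0.26447255  0.04186633 -0.43532298] [-0.58937776  0.09135877  0.4096243   2.06501488 -0.04328262  0.99646131
 -0.05395952]
```

View pics/side2.png

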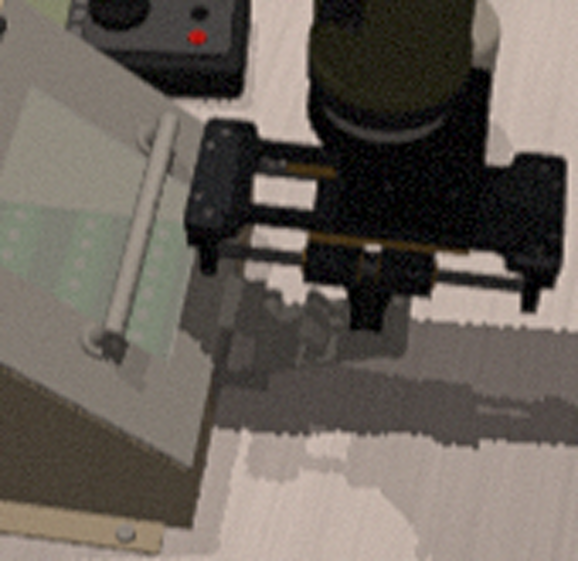

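The lever lies well out, running from the bracket at (240,350) to the grip at about (400,340). I'll compare that with projected angles.

```bash
python3 - <<'E'
from h import *
d=pickle.load(open("c0.pkl","rb"));p=np.load("p.npy")
for a in(.8,1,1.2,1.4):print(a,((proj(d["side"],world(p,np.array([latch(-.008,.022,.082,a),latch(-.002,.022,.088,a)])))-[230,180])*3.4).round(0).tolist())
# square-grasp targets per lid angle
for a in np.radians([0,10,20,30,45,60,75,85,90]):
    P=world(p,lid(-.1075,0,.023,a)[None])[0]
    print(np.degrees(a).round(),P.round(4),'tilt',40-np.degrees(a).round())
E
```

```text
0.8 [[378.0, 330.0], [379.0, 321.0]]
1 [[393.0, 346.0], [397.0, 338.0]]
1.2 [[402.0, 363.0], [409.0, 356.0]]
1.4 [[405.0, 380.0], [414.0, 374.0]]
0.0 [0.5923 0.0802 0.1305] tilt 40.0
10.0 [0.5849 0.0795 0.1482] tilt 30.0
20.0 [0.5806 0.079  0.1668] tilt 20.0
30.0 [0.5796 0.0789 0.186 ] tilt 10.0
45.0 [0.5844 0.0794 0.2143] tilt -5.0
60.0 [0.5963 0.0806 0.2404] tilt -20.0
75.0 [0.6144 0.0825 0.2625] tilt -35.0
85.0 [0.6295 0.0841 0.2743] tilt -45.0
90.0 [0.6377 0.0849 0.2791] tilt -50.0
```

Consistent with about 1.1 rad. I'll nudge it a little further down for margin and lift away.

step_arm(deltas=[[[0, 0, 0], [0, 0, -0.01], 1], [[0, 0, 0], [0, 0, -0.018], 1], [[0, 0, 0], [0, 0, -0.018], 1], [[0, 0, 0], [0, 0, 0.06], 1], [[0, 0, 0], [0, 0, 0.14], 1]])

```text
time: 3.83
position: [0.4688, 0.0666, 0.1368]
eef_rot: [0.67, 0.743, -0.003, -0.002]
contact_force: [1.8, 0.6, 0.3]
width: 0.011
finger_force: 0.0
```

step_arm(deltas=[[[0, 0, 0], [0, 0, 0.07], 0], [[0, 0, 0], [0, 0, 0.14], 0], [[0.004, -0.039, 0], [0.03, 0.003, 0.2], 0], [[0.008, -0.077, 0], [0.06, 0.006, 0.24], 0], [[0.012, -0.115, 0], [0.1, 0.01, 0.25], 0]])

```text
time: 4.25
position: [0.5245, 0.0731, 0.2694]
eef_rot: [0.658, 0.73, 0.14, 0.124]
contact_force: [0.9, -1.2, 0.0]
width: 0.3
finger_force: 0.0
```

step_arm(deltas=[[[0.004, -0.037, 0], [0.03, 0.003, 0], 0], [[0.007, -0.072, 0], [0.05, 0.005, 0], 0], [[0.011, -0.106, 0], [0.06, 0.006, 0], 0], [[0.011, -0.106, 0], [0.06, 0.006, 0], 0], [[0.011, -0.106, 0], [0.06, 0.006, 0], 0]])

```text
time: 4.67
position: [0.5679, 0.0685, 0.2482]
eef_rot: [0.64, 0.699, 0.231, 0.219]
contact_force: [-1.0, -1.7, 0.2]
width: 0.496
finger_force: 0.0
```

```bash
python3 - <<'E'
from plant import arm
from h import *
s=arm.observe();M=R.from_quat(s["eef_rot"]).as_matrix();print(s["position"],M[:,2],M[:,1],s["joint_pos"],s["width"])
E
```

```text
[0.56790071 0.06848716 0.2482496 ] [ 0.60172013  0.04212067 -0.79759559] [0.79427319 0.07351938 0.60309618] [-0.08640636 -0.30107462 -0.11723526  2.17565668  0.08492526  0.62458218
 -0.17462864] 0.49561996626773014
```

The j2 limit holds the tilt to about 37°. I'll back off to a 30° tilt and come down to the standoff above the bar.

step_arm(deltas=[[[-0.002, 0.02, 0], [0.001, 0.005, -0.03], 0], [[-0.004, 0.039, 0], [0.002, 0.01, -0.07], 0], [[-0.004, 0.039, 0], [0.003, 0.015, -0.11], 0], [[-0.004, 0.039, 0], [0.003, 0.019, -0.15], 0], [[-0.004, 0.039, 0], [0.003, 0.019, -0.157], 0]])

```text
time: 5.08
position: [0.5666, 0.0875, 0.166]
eef_rot: [0.648, 0.718, 0.19, 0.17]
contact_force: [0.1, 0.9, -1.0]
width: 0.501
finger_force: 0.0
```

```bash
cat >st.py <<'E'
from plant import arm
from h import *
p=np.load("p.npy")
def st(a=0,tilt=30,d=.009):
    s=arm.observe();Q=R.from_quat(s["eef_rot"]);print("t",s["time"],"pos",s["position"].round(4),"q",s["joint_pos"].round(3),"F",s["contact_force"].round(1),s["width"])
    b=world(p,lid(-.1075,0,.023,np.radians(a))[None])[0];t=np.radians(tilt)
    ez=world([0,0,p[2]],np.array([[np.sin(t),0,-np.cos(t)]]))[0];ey=world([0,0,p[2]],np.array([[np.cos(t),0,np.sin(t)]]))[0]
    T=R.from_matrix(np.c_[np.cross(ey,ez),ey,ez]);rv=(T*Q.inv()).as_rotvec()/np.pi
    z=Q.as_matrix()[:,2];print("tilt now",np.degrees(np.arctan2(z[0],-z[2])).round(1),"turn",rv.round(3),"shift",((b+d*ez-s["position"])/.5).round(3),"ez",(ez/.5).round(3))
E
python3 -c "from st import st;st()"
```

```text
t 5.0833 pos [0.5666 0.0875 0.166 ] q [-0.162 -0.147 -0.075  2.173  0.097  0.607 -0.203] F [ 0.1  0.9 -1. ] 0.5008578204545835
tilt now 29.4 turn [-0.    -0.003  0.   ] shift [ 0.06  -0.014 -0.087] ez [ 0.995  0.103 -1.732]
```

step_arm(deltas=[[[0, -0.003, 0], [0.015, -0.01, -0.02], 0], [[0, -0.003, 0], [0.03, -0.014, -0.042], 0], [[0, -0.003, 0], [0.045, -0.014, -0.065], 0], [[0, -0.003, 0], [0.06, -0.014, -0.087], 0], [[0, -0.003, 0], [0.06, -0.014, -0.087], 0]])

```text
time: 5.5
position: [0.5989, 0.0807, 0.1257]
eef_rot: [0.647, 0.716, 0.195, 0.175]
contact_force: [-1.9, 0.1, 0.2]
width: 0.5
finger_force: 0.0
```

```bash
python3 - <<'E'
from st import *
import cv2
st()
c=arm.camera("side")
cv2.imwrite("pics/side3.png",cv2.resize(c["image"][130:345,180:380],None,fx=2.75,fy=2.75,interpolation=cv2.INTER_CUBIC))
E
```

```text
t 5.5 pos [0.5989 0.0807 0.1257] q [-0.153 -0.035 -0.057  2.167  0.112  0.485 -0.193] F [-1.9  0.1  0.2] 0.5002636285594322
tilt now 30.2 turn [-0.     0.002  0.   ] shift [-0.004 -0.    -0.006] ez [ 0.995  0.103 -1.732]
```

View pics/side3.png

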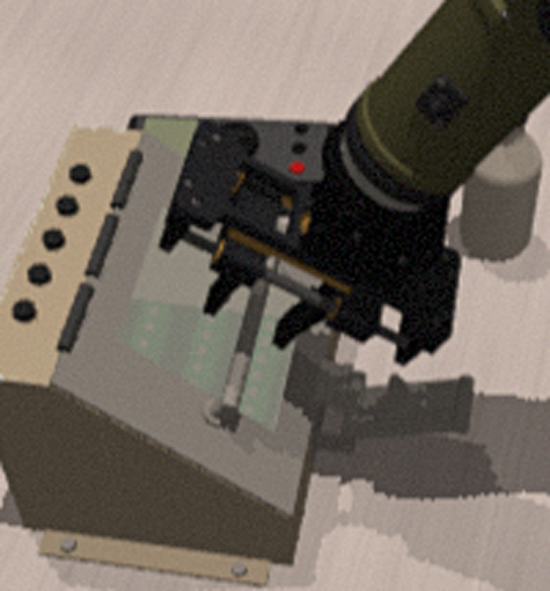

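The fingers straddle the bar, with tips at (210,300) and (285,340) and the bar between them. The lever is well out at (470,390). Closing on the bar.

step_arm(deltas=[[[0, 0, 0], [-0.002, 0, -0.003], 1], [[0, 0, 0], [-0.002, 0, -0.003], 1], [[0, 0, 0], [-0.002, 0, -0.003], 1], [[0, 0, 0], [-0.002, 0, -0.003], 1], [[0, 0, 0], [-0.002, 0, -0.003], 1]], grip_force=40)

```text
time: 5.97
position: [0.5985, 0.0812, 0.1269]
eef_rot: [0.646, 0.716, 0.196, 0.176]
contact_force: [0.1, -0.2, -0.2]
width: 0.208
finger_force: 0.0
```

```bash
python3 - <<'E'
from st import *
s=arm.observe();print(s["finger_force"])
st()
t0=30
for a,t in((0,30),(10,24),(20,16),(30,8),(40,-1),(50,-10),(60,-18),(70,-26),(80,-32),(86,-36)):
    ez=world([0,0,p[2]],np.array([[np.sin(np.radians(t)),0,-np.cos(np.radians(t))]]))[0]
    P=world(p,lid(-.1075,0,.023,np.radians(a))[None])[0]+.009*ez
    print(a,t,P.round(4))
E
```

```text
0.0
t 5.9667 pos [0.5985 0.0812 0.1269] q [-0.153 -0.039 -0.058  2.17   0.113  0.481 -0.195] F [ 0.1 -0.2 -0.2] 0.2080545445584819
tilt now 30.5 turn [-0.001  0.003  0.   ] shift [-0.003 -0.001 -0.008] ez [ 0.995  0.103 -1.732]
0 30 [0.5968 0.0807 0.1227]
10 24 [0.5885 0.0798 0.1399]
20 16 [0.5831 0.0793 0.1582]
30 8 [0.5809 0.079  0.1771]
40 -1 [0.5818 0.0791 0.196 ]
50 -10 [0.586  0.0796 0.2145]
60 -18 [0.5935 0.0804 0.2318]
70 -26 [0.6038 0.0814 0.2476]
80 -32 [0.617  0.0828 0.2611]
86 -36 [0.6258 0.0837 0.268 ]
```

step_arm(deltas=[[[0, 0, 0], [0.001, -0.001, -0.007], 0.5], [[0, 0, 0], [0.001, -0.001, -0.007], 0.6], [[0, 0, 0], [0.001, -0.001, -0.007], 1], [[0, 0, 0], [0.001, -0.001, -0.007], 1], [[0, 0, 0], [0.001, -0.001, -0.007], 1]])

```text
time: 6.38
position: [0.5987, 0.0805, 0.1224]
eef_rot: [0.646, 0.716, 0.196, 0.176]
contact_force: [0.0, -0.3, -0.1]
width: 0.123
finger_force: 40.0
```

```bash
python3 -c "
from st import *
print(arm.observe()['finger_force']);st()"
```

```text
39.99924838542938
t 6.3833 pos [0.5987 0.0805 0.1224] q [-0.152 -0.032 -0.058  2.173  0.114  0.473 -0.196] F [ 0.  -0.3 -0.1] 0.12281064270784285
tilt now 30.4 turn [-0.001  0.003  0.   ] shift [-0.004  0.     0.001] ez [ 0.995  0.103 -1.732]
```

Bar gripped at 40 N. Starting the lift along the hinge arc.

step_arm(deltas=[[[-0.001, 0.01, 0], [-0.004, 0, 0.008], 1], [[-0.002, 0.017, 0], [-0.009, -0.001, 0.017], 1], [[-0.003, 0.033, 0], [-0.017, -0.002, 0.034], 1], [[-0.006, 0.055, 0], [-0.022, -0.002, 0.053], 1], [[-0.008, 0.077, 0], [-0.027, -0.003, 0.071], 1]])

```text
time: 6.8
position: [0.5848, 0.0791, 0.1574]
eef_rot: [0.663, 0.735, 0.106, 0.095]
contact_force: [9.4, 1.1, -11.2]
width: 0.124
finger_force: 40.0
```

```bash
python3 -c "
from st import *
st(20,16)"
```

```text
t 6.8 pos [0.5848 0.0791 0.1574] q [-0.153  0.034 -0.043  1.95   0.035  0.873 -0.112] F [  9.4   1.1 -11.2] 0.12411099308088104
tilt now 16.3 turn [-0.001  0.002  0.   ] shift [-0.004  0.     0.002] ez [ 0.548  0.057 -1.923]
```

step_arm(deltas=[[[-0.002, 0.022, 0], [-0.003, 0, 0.019], 1], [[-0.005, 0.044, 0], [-0.004, 0, 0.038], 1], [[-0.007, 0.069, 0], [-0.004, 0, 0.057], 1], [[-0.01, 0.094, 0], [-0.003, 0, 0.076], 1], [[-0.012, 0.119, 0], [0.001, 0, 0.095], 1]])

```text
time: 7.22
position: [0.5844, 0.0791, 0.2033]
eef_rot: [0.669, 0.742, -0.034, -0.032]
contact_force: [2.0, 1.6, -12.2]
width: 0.122
finger_force: 40.0
```

```bash
python3 -c "
from st import *
st(45,-5.5)"
```

```text
t 7.2167 pos [0.5844 0.0791 0.2033] q [-1.530e-01  2.760e-01 -2.600e-02  1.549e+00 -1.000e-03  1.410e+00
 -7.600e-02] F [  2.    1.6 -12.2] 0.12172055961058117
tilt now -5.4 turn [-0.001  0.001  0.   ] shift [-0.002  0.     0.004] ez [-0.191 -0.02  -1.991]
```

step_arm(deltas=[[[-0.003, 0.025, 0], [0.005, 0, 0.018], 1], [[-0.005, 0.047, 0], [0.012, 0.001, 0.036], 1], [[-0.007, 0.069, 0], [0.02, 0.002, 0.053], 1], [[-0.009, 0.091, 0], [0.03, 0.003, 0.069], 1], [[-0.012, 0.113, 0], [0.04, 0.004, 0.085], 1]])

```text
time: 7.63
position: [0.6036, 0.0809, 0.2458]
eef_rot: [0.653, 0.723, -0.167, -0.151]
contact_force: [-5.3, -0.6, -9.3]
width: 0.123
finger_force: 40.0
```

```bash
python3 -c "
from st import *
st(70,-26)"
```

```text
t 7.6333 pos [0.6036 0.0809 0.2458] q [-0.156  0.592 -0.009  1.097 -0.024  1.907 -0.065] F [-5.3 -0.6 -9.3] 0.12261479440119781
tilt now -26.0 turn [ 0.    -0.     0.001] shift [0.001 0.001 0.003] ez [-0.872 -0.091 -1.798]
```

step_arm(deltas=[[[0, 0.003, 0], [0.011, 0.001, 0.011], 1], [[0, 0.006, 0], [0.022, 0.002, 0.02], 1], [[-0.001, 0.009, 0], [0.032, 0.003, 0.029], 1], [[-0.001, 0.012, 0], [0.043, 0.004, 0.037], 1], [[-0.001, 0.015, 0], [0.053, 0.005, 0.043], 1]])

```text
time: 8.05
position: [0.6292, 0.0835, 0.269]
eef_rot: [0.649, 0.719, -0.184, -0.167]
contact_force: [-10.3, -0.9, -1.9]
width: 0.12
finger_force: 40.0
```

```bash
python3 - <<'E'
from st import *
import cv2
st(88,-29)
c=arm.camera("side")
cv2.imwrite("pics/side4.png",cv2.resize(c["image"][50:345,150:400],None,fx=2,fy=2,interpolation=cv2.INTER_CUBIC))
E
```

```text
t 8.05 pos [0.6292 0.0835 0.269 ] q [-1.570e-01  6.930e-01 -1.000e-03  9.110e-01 -3.100e-02  2.039e+00
 -6.200e-02] F [-10.3  -0.9  -1.9] 0.12038625043750267
tilt now -28.6 turn [-0.001  0.001  0.   ] shift [0.002 0.001 0.001] ez [-0.964 -0.1   -1.749]
```

View pics/side4.png

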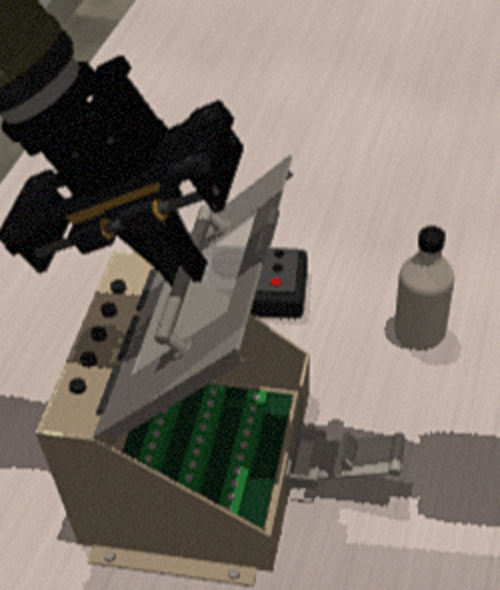

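The cover stands open at about 88° with the fingers still on the bar, and the lever and bottle are clear. I'll release by opening only slightly, because the front finger leans towards the window.

step_arm(deltas=[[[0, 0, 0], [0, 0, 0], 0.5], [[0, 0, 0], [0, 0, 0], 0.5], [[0, 0, 0], [0, 0, 0], 0.5]])

```text
time: 8.35
position: [0.6327, 0.0837, 0.2691]
eef_rot: [0.65, 0.72, -0.179, -0.163]
contact_force: [0.2, 0.2, -0.6]
width: 0.226
finger_force: 0.0
```

```bash
python3 -c "
from st import *
print(arm.observe()['finger_force']);st(88,-28.6)"
```

```text
0.0
t 8.35 pos [0.6327 0.0837 0.2691] q [-1.570e-01  6.910e-01 -1.000e-03  9.100e-01 -3.000e-02  2.029e+00
 -6.200e-02] F [ 0.2  0.2 -0.6] 0.22573896859264483
tilt now -27.9 turn [-0.001  0.003  0.001] shift [-0.005  0.001  0.001] ez [-0.952 -0.099 -1.756]
```

step_arm(deltas=[[[0, 0, 0], [-0.005, 0, 0], 0.5], [[0, -0.003, 0], [0.001, 0, 0.01], 0.5], [[0.001, -0.008, 0], [0.009, 0.001, 0.025], 0.5], [[0.001, -0.012, 0], [0.02, 0.002, 0.045], 0.5], [[0.002, -0.016, 0], [0.031, 0.003, 0.065], 0.5]])

```text
time: 8.77
position: [0.6477, 0.085, 0.3027]
eef_rot: [0.654, 0.725, -0.159, -0.146]
contact_force: [0.6, -0.6, -0.2]
width: 0.25
finger_force: 0.0
```

```bash
python3 -c "
from st import *
st(88,-28)"
```

```text
t 8.7667 pos [0.6477 0.085  0.3027] q [-0.184  0.684  0.059  0.84  -0.06   2.053 -0.043] F [ 0.6 -0.6 -0.2] 0.25001451822042625
tilt now -24.8 turn [-0.003  0.017  0.001] shift [-0.035 -0.002 -0.067] ez [-0.934 -0.097 -1.766]
```

step_arm(deltas=[[[0.002, -0.018, 0], [0.01, 0, 0.04], 0.5], [[0.004, -0.04, 0], [0.02, 0, 0.09], 0.5], [[0.007, -0.07, 0], [0.03, 0, 0.14], 0.5], [[0.01, -0.1, 0], [0.04, 0, 0.18], 0.5], [[0.01, -0.1, 0], [0.04, 0, 0.2], 0.5]])

```text
time: 9.18
position: [0.6664, 0.0846, 0.4099]
eef_rot: [0.669, 0.741, -0.039, -0.037]
contact_force: [-0.4, -0.3, 1.3]
width: 0.247
finger_force: 0.0
```

```bash
python3 - <<'E'
from st import *
import cv2
st(88,-28)
for n in("side","scene"):
    c=arm.camera(n)
    if n=="side":a=c["image"][60:345,150:400]
    else:b=c["image"][100:385,200:500]
cv2.imwrite("pics/last.png",np.hstack([cv2.resize(a,None,fx=1.4,fy=1.4),cv2.resize(b,None,fx=1.4,fy=1.4)]))
E
```

```text
t 9.1833 pos [0.6664 0.0846 0.4099] q [-0.197  0.463  0.064  0.897 -0.037  1.89  -0.045] F [-0.4 -0.3  1.3] 0.24739088131011389
tilt now -6.1 turn [-0.013  0.121  0.001] shift [-0.072 -0.001 -0.281] ez [-0.934 -0.097 -1.766]
```

View pics/last.png

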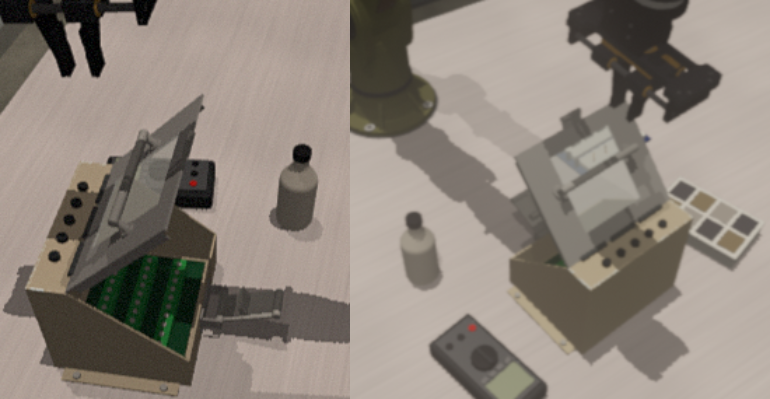

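The cover stands open with its free corner at side-crop (203,97), the lever is out at (285,310), the gripper is clear and the other items look undisturbed. One check of the cover's angle, then I'll hand in if it's good.

```bash
python3 - <<'E'
from st import *
c=arm.camera("side")
g=np.radians(np.arange(60,105,1));u=proj(c,world(p,np.array([lid(-.182,-.109,.003,a) for a in g])))
t=np.array([203,97])/1.4+[150,60];e=np.linalg.norm(u-t,axis=1);k=e.argmin();print(np.degrees(g[k]),e[k])
if np.degrees(g[k])>80 and e[k]<5: print(arm.finish_job())
E
```

```text
85.0 1.946503617208339
the job is handed in; nothing more can be done
None
```

The console is open and handed in: the cover stands at about 85–88°, the latch lever is swung out by roughly 1.1 rad or more, the gripper is clear, and the multimeter, parts box, breadboard and bottle look unmoved; joint 6 briefly read 2.053 against its stated 2.05 limit (and joint 2 −0.301 against −0.3), and the hand-in gave no verdict.

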